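# Press a lens retaining ring home with the guarded bench treadle press

### The job

Lay the aluminium camera housing in the loading channel on top of the bench press, its retaining-ring end towards the ram, and let go of it. Then reach in under the yellow guard with the closed gripper and push the treadle all the way down to its stop and hold it there for a good second, so that the ram presses the ring fully home; let the treadle come back up and leave the housing in the channel. Do not disturb the bottle, the tape roll, the lens cap or the brush.

Things in the scene. Friction and masses are not known exactly. Their poses are not given: they have to be found in the camera images.
- press: Bench treadle press, fixed, 300 x 150 x 190 high: grey, aluminium bed on top, yellow front guard. Origin on the bench under it; x runs from the guarded treadle (at the robot's left) to the ram at the rear, z up. In its frame, mm: bed top z = 135 (x -125 to 55), steel end stop face x = -100, bevelled on top, to z = 168; behind the bed the treadle's upright arms at x = 70 reach z = 170.
- press_seat (a point): Mid-point of the loading channel on the bed, press frame (-60, 0, 135) mm, same axes: the housing's origin belongs here when it touches the end stop. From stop to ram nose is 103 mm; the housing with its proud ring is 91 mm long. Steel rails on both sides, x -97 to -27: 56 mm apart, flared to about 66, 19 mm high; above z = 145 nothing of them lies beyond y = +-38.
- press_nose (a point): Centre of the face of the ram's white nylon nose (42 diameter), press frame (3, 0, 161) mm at rest; it moves 22 mm to -x when the treadle goes down and can spring back 6 mm. Behind it a grey guide block, x 24 to 54, top z = 179 mm.
- press_guard_edge (a point): Middle of the front edge of the yellow guard's roof, press frame (-187, 0, 150) mm; the roof is level, underside z = 147, from there back to x = -122. Below it the guard is 126 mm wide between its cheeks and open only at the front. A gripper cannot come straight down on the treadle; tilted 35 to 45 degrees, fingers pointing to +x and down, it clears the guard for the whole stroke.
- tread_top (a point): Point to press: on the black rubber top of the treadle, half way across, about 14 mm behind its orange front lip (tread 90 wide, 66 deep). At rest in the press frame about (-166, 0, 76) mm; rides with the treadle. Axes turn with it.
- treadle (a joint): Treadle angle, rad: 0 = up (a spring returns it), 0.17 = down on its stop. The hinge lies along y at x = 70, z = 30 mm in the press frame; the tread point sinks 41 mm and moves 4 mm to -x. 3 to 4 N on the tread starts it, about 13 N holds it at the stop while a ring is pressed.
- housing: Loose aluminium camera housing, box 80 long (x), 50 wide (y), 52 high, about 0.33 kg, black front end. Origin: centre of its underside; x points to the retaining-ring end, z up. Starts upright on the bench, ring end away from the robot or to its right. Grip it across the 50 mm width, near the middle, fingertips 20 mm above its underside so that they clear the rails.
- housing_ring_end (a point): Centre of the housing's front face: 40 mm along x from its origin, 26 mm above its underside.
- ring (a joint): Press-fitted retaining ring in the housing's front, m: 0 = its brass flange (43 mm diameter, 3 mm thick) stands 8 mm off the front face, 0.008 = home, flange against the face. It stays where it is pushed; about 5 N moves it. Starts between 0 and 0.002.
- bottle: Solvent bottle, 62 mm diameter, 116 high, standing; bystander. Origin: centre of its underside.
- tape: Tape roll, 96 mm diameter, 25 high, lying flat; bystander. Origin: centre of its underside.
- cap: Black lens cap, 62 mm diameter, 11 high; bystander. Origin: centre of its underside.
- brush: Black antistatic brush, 163 mm long (its y), 22 wide, 10 high; bystander. Origin: centre of its underside.
There are look-alikes about, which are no part of the job. Leave any red look-alike of the housing alone.

How it is judged:
By the outcome, as a careful person would: the job done as asked, in the order asked, and still so for the second after the job is handed in, with the robot touching nothing.
It also fails if it takes over 53 s, if anything falls off the work surface, if the arm or the gripper's body presses on something with over 40 N, if the wrist force passes 120 N, or if a joint passes its speed limit or range.

### The arm

A 6-joint arm with a two-finger parallel gripper is mounted at the origin on a cart in front of the work surface, level with it; the furniture and walls round the work are solid. World frame = base frame: x ahead of the robot, y to its left, z up, the work surface at z = 0. Lengths are in mm, angles in rad, forces in N, time in s.
With the tool pointing down it reaches from about 350 to 875 mm from the base axis. Payload 4.2 kg.
Tool frame: the origin (TCP) lies midway between the tips of the shut fingers; the grasp point (between the pads) lies 19 mm behind it (arm.hold_point_z is the distance from the TCP to the grasp point, in mm); z points along the fingers, y is the line along which they close (so a half turn about z gives the same grasp; the last joint's range is limited). The gripper opens to 85 mm and grips with 20 to 120 N. Pads are 22 mm wide; open, the fingers measure 114 mm over their backs; the gripper's body (76 mm by 85 mm) begins 54 mm behind the grasp point. The pads swing forward as they close: fully open they stand 13 mm farther back than shut.
Start: joints at [-0.856, 0.385, 0.008, 0, -1.194, -0.259], TCP at [275.124, -561.165, 231.312] pointing down, gripper open.
Joint ranges: [-3.14, 3.14], [-1.21, 2.06], [-1.07, 1.41], [-3.16, 2.05], [-2.99, -0.16], [-3.1, 3.1]. Speed limits (rad/s): [2.79, 2.79, 3.14, 3.14, 3.14, 3.14].

### API

Orientations are given as a unit quaternion [x, y, z, w].
In Python, from bench import arm, vision gives the robot as it stands. The module is installed in compiled form; this text tells all that it offers.
- The arm moves only by the tool servo_tool, never from a script. Its argument "plan" is a list of rows, each a list of 7 numbers: the shift along the world's x, y, z each as a share of 300 mm, from -1 to 1, then the turn, a rotation vector about the world's x, y, z each as a share of 2 rad, from -1 to 1, then the opening, from 0 (shut) to 1 (fully open). A call has 1 to 20 rows; each row shifts and turns the commanded pose from where the row before left it; what a row does not reach is not made up. A row lasts 1/8 s, in which the tool goes at most 62.5 mm and 10.7 degrees, less where a joint would pass 70% of its speed; a pose out of reach is approached as far as the arm can. A call with a number of a shift or a turn outside -1 to 1 is refused whole. A call with a gripper value outside its range is refused whole. The fingers move at their own pace and stop on an object; the grip force is fixed at half the most. Time passes only in rows, so rows that do not move let the fingers close. It gives the time, the measured TCP pose, the force, the opening and the grip force at its end, in the units of the state.
- arm.read_state(): the state, without advancing time (a new reading comes with each control period).
- vision.get_image(name): name is "side" or "top"; returns a dict with "image" (420x560x3 uint8, red, green, blue), "z_map" (420x560 float32, mm along the optical axis (not along the pixel's ray), 0 where there is no reading), "K" (3x3 intrinsics, pixels), "world_to_cam" (4x4, takes a point from world to camera coordinates). Camera axes: x right, y down, z forward; pixel columns grow to the right and rows downward; lengths in mm; the calibration is good to about 2 mm. A picture is of the moment at which its call begins.
- arm.job_done(): hands the job in; it is judged then, once.
The state is a dict: "clock": time; "joints": joint angles; "joint_vel": joint speeds; "joint_efforts": joint torques, N m; "position": TCP position; "ee_rot": TCP orientation; "contact_force": force on the tool from outside, world axes, zero at the start; "wrist_torque": the same for the moment, N m; "gripper_width": finger opening in mm; "grasp_force": force on a finger pad.
Only numpy, scipy, OpenCV 4.12 (cv2) and the standard library are available. Lean on these libraries where they do the work, as an engineer would, in place of code of your own. Each camera call takes 0.05 s, during which the arm holds its last target. There are 200 camera calls.

## Working session

There is one attempt and no reset: what is moved stays moved. The work goes in short steps, Python scripts to look and compute and a tool call to move; the robot and the scene stay as the last step left them, time stands still between calls to the robot, and variables do not carry over. Pictures are saved under pics/ and viewed, at most 10 in all, crops included, and the job is handed in when it is done.

Besides the shell and the picture viewer there is one more tool, called after ">>>" as name(argument=value, ...), one argument or row to a line, values as JSON. servo_tool: Moves the arm, as the interface text tells. Its arguments: {"type":"object","properties":{"plan":{"type":"array"}},"required":["plan"]}

```bash
mkdir -p pics; cat > h.py <<'E'
import numpy as np, cv2
from bench import arm, vision
def grab(n,fn=None):
    d=vision.get_image(n)
    if fn: cv2.imwrite('pics/'+fn,d['image'][:,:,::-1])
    return d
def cloud(d):
    z=d['z_map'].astype(float);K=d['K'];h,w=z.shape
    u,v=np.meshgrid(np.arange(w),np.arange(h))
    c=np.stack([(u-K[0,2])/K[0,0]*z,(v-K[1,2])/K[1,1]*z,z,np.ones_like(z)],-1)
    p=(c@np.linalg.inv(d['world_to_cam']).T)[...,:3]
    p[z==0]=np.nan
    return p
E
python3 - <<'E'
from h import *
for n in('top','side'):
    d=grab(n,n+'0.png'); np.savez(n+'0.npz',**d)
    print(n,d['K'].tolist(),np.linalg.inv(d['world_to_cam']).round(2).tolist())
print(arm.read_state(),arm.hold_point_z)
E
```

```text
top [[502.4586159673241, 0.0, 276.4812283077581], [0.0, 502.4586159673241, 212.2716306682766], [0.0, 0.0, 1.0]] [[-0.02, -0.98, 0.17, 194.94], [-1.0, 0.02, -0.01, 102.49], [0.01, -0.17, -0.98, 1672.24], [0.0, 0.0, 0.0, 1.0]]
side [[504.63671820846434, 0.0, 278.2915324381921], [0.0, 504.63671820846434, 209.99984922385232], [0.0, 0.0, 1.0]] [[-0.95, -0.28, 0.16, 274.15], [-0.32, 0.84, -0.43, 636.91], [-0.01, -0.46, -0.89, 1231.57], [0.0, 0.0, 0.0, 1.0]]
{'clock': 0.1, 'joints': array([-8.56390086e-01,  3.85440257e-01,  6.77590968e-03, -4.11674705e-04,
       -1.19399195e+00, -2.58596742e-01]), 'joint_vel': array([ 0.00208975, -0.00123985,  0.00017795,  0.0014186 ,  0.00129498,
        0.0008902 ]), 'joint_efforts': array([-9.98587871e-05, -3.93320453e+01,  1.88930261e+01,  4.19802904e+00,
       -2.62585447e-03,  3.98465176e-06]), 'position': array([ 274.90200911, -560.72506222,  230.36346829]), 'ee_rot': array([-2.25862894e-01,  9.74158638e-01,  9.11533135e-04, -2.65673384e-04]), 'contact_force': array([-0.53109004,  0.56205455,  0.02829377]), 'wrist_torque': array([-0.01286331,  0.02797544,  0.1050547 ]), 'grasp_force': 0.0, 'gripper_width': 85.44853520915919} 18.700000000000003
```

View pics/top0.png

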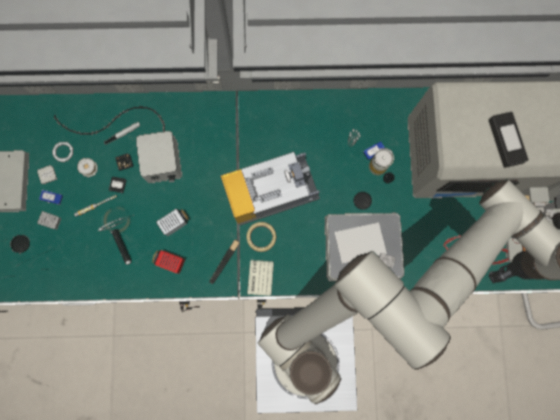

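View pics/side0.png

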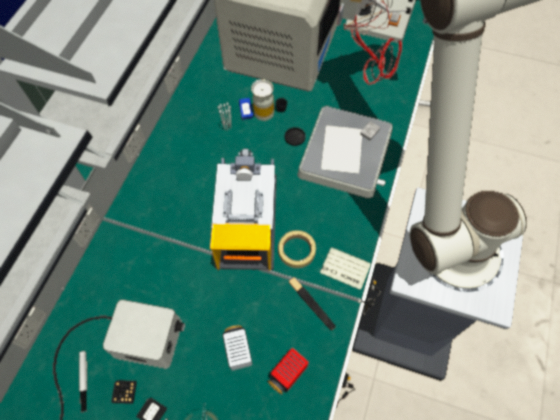

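Candidates for the housing: the silver box with a label and a black end at top (172,221) / side (237,347); the red look-alike at top (169,261) / side (290,369); and the large grey box at top (157,157), which is too big. I choose the silver one and check it in a crop.

```bash
python3 - <<'E'
from h import *
t=dict(np.load('top0.npz'));s=dict(np.load('side0.npz'))
a=cv2.resize(t['image'][195:255,140:220],(400,300),interpolation=2)
b=cv2.resize(s['image'][315:375,205:285],(400,300),interpolation=2)
c=cv2.resize(t['image'][145:225,215:325],(400,291),interpolation=2)
d=cv2.resize(s['image'][145:275,200:285],(190,291),interpolation=2)
o=np.zeros((600,800,3),np.uint8);o[:300,:400]=a;o[:300,400:]=b;o[300:591,:400]=c;o[300:591,400:590]=d
cv2.imwrite('pics/crop1.png',o[:,:,::-1])
P=cloud(t);Q=cloud(s)
# housing top from both
for nm,p,roi in(('top',P,(195,255,140,215)),('side',Q,(310,380,210,262))):
    q=p[roi[0]:roi[1],roi[2]:roi[3]].reshape(-1,3);print(nm,'table z',np.nanmedian(q[q[:,2]<15],0).round(1) )
    m=q[(q[:,2]>45)&(q[:,2]<62)];r=cv2.minAreaRect(m[:,:2].astype(np.float32));print(len(m),np.median(m[:,2]),r)
# press
for nm,p,roi in(('top',P,(145,225,215,325)),('side',Q,(145,275,200,285))):
    q=p[roi[0]:roi[1],roi[2]:roi[3]].reshape(-1,3)
    for lo,hi in((128,140),(145,158),(160,200)):
        m=q[(q[:,2]>lo)&(q[:,2]<hi)];print(nm,lo,len(m),np.median(m[:,2]).round(1),m.mean(0).round(1),cv2.minAreaRect(m[:,:2].astype(np.float32)))
E
```

```text
top table z [451.5 406.7  -1.1]
389 50.931678416031446 ((426.06494140625, 440.97149658203125), (80.20421600341797, 162.69268798828125), 67.5875015258789)
side table z [ 4.769e+02  4.115e+02 -1.000e-01]
770 51.727178757183765 ((462.47918701171875, 422.0134582519531), (50.280174255371094, 89.17082214355469), 32.2110710144043)
top 128 1769 134.1 [559.6  88.  134.2] ((555.9251098632812, 108.00825500488281), (147.83981323242188, 252.50555419921875), 17.052753448486328)
top 145 973 149.7 [531.8 183.9 149.9] ((554.5469970703125, 111.80752563476562), (138.83192443847656, 255.82273864746094), 17.224811553955078)
top 160 332 171.4 [573.8  47.5 172. ] ((559.2977294921875, 105.07481384277344), (59.49125671386719, 257.35211181640625), 20.074411392211914)
side 128 2453 135.3 [563.6  83.6 135.2] ((554.45556640625, 116.00767517089844), (145.95899963378906, 244.62220764160156), 17.402435302734375)
side 145 1898 150.0 [534.  180.4 150.1] ((557.4754028320312, 107.9635009765625), (138.27114868164062, 261.7456970214844), 17.584611892700195)
side 160 529 171.6 [574.9  49.3 172.2] ((564.5883178710938, 70.00556945800781), (59.30720520019531, 193.6089630126953), 14.87350845336914)
```

View pics/crop1.png

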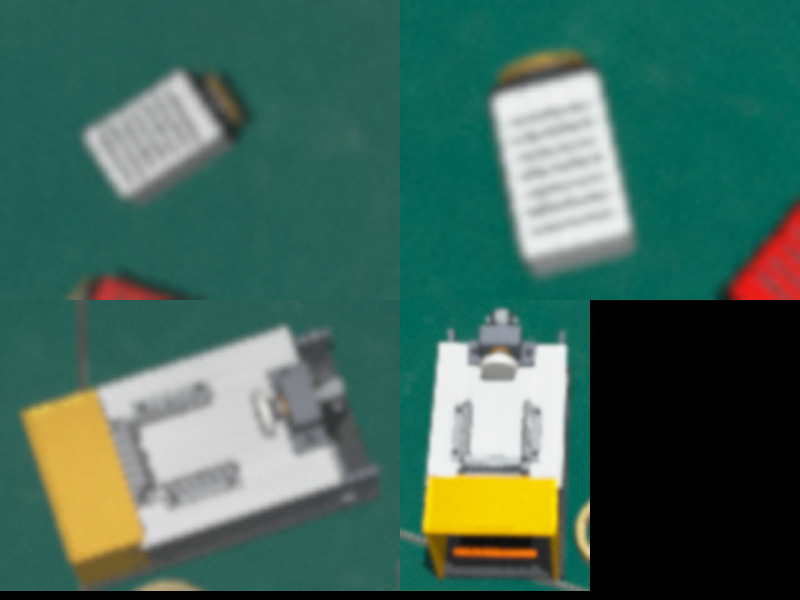

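The crop confirms it: silver housing with its label up and a black end with a brass ring pointing to world (+x, −y), top pixel ~(184,213). Press: guard at left, ram at right. Next I fit the poses more finely.

```bash
cat > fit.py <<'E'
from h import *
def rect(m,w=True):
    r=cv2.minAreaRect(m[:,:2].astype(np.float32));b=cv2.boxPoints(r)
    e=[b[1]-b[0],b[2]-b[1]];e=max(e,key=np.linalg.norm)
    return np.round(r[0],1),np.round(sorted(r[1]),1),round(np.degrees(np.arctan2(e[1],e[0])),2)
def sel(d,p,c,R,lo,hi):
    x=p-np.array([*c,0]);return (np.hypot(x[...,0],x[...,1])<R)&(p[...,2]>lo)&(p[...,2]<hi)
def trim(k): # drop isolated/flying pixels
    return cv2.morphologyEx(k.astype(np.uint8),cv2.MORPH_OPEN,np.ones((3,3)))>0
E
python3 - <<'E'
from fit import *
D={n:dict(np.load(n+'0.npz')) for n in('top','side')}
for n,d in D.items():
    p=cloud(d);hsv=cv2.cvtColor(d['image'],cv2.COLOR_RGB2HSV)
    print(n,'housing',rect(p[trim(sel(d,p,(460,426),60,48.5,58)&(hsv[...,1]<120))]),np.median(p[sel(d,p,(460,426),30,45,58)],0).round(1))
    y=trim(sel(d,p,(520,200),140,145,156)&(hsv[...,1]>170)&(hsv[...,0]>15)&(hsv[...,0]<32))
    print(' guard',rect(p[y]),p[y].mean(0).round(1))
    b=trim(sel(d,p,(560,90),170,130,140)&(hsv[...,1]<90)); print(' bed',rect(p[b]))
    m=sel(d,p,(560,90),170,141,200)&~(hsv[...,1]>120)
    a=np.radians(-72.7);ax=np.array([np.cos(a),np.sin(a)]);ay=np.array([-ax[1],ax[0]])
    g=p[y].mean(0)[:2]+154.5*ax
    q=p[m];L=np.c_[(q[:,:2]-g)@ax,(q[:,:2]-g)@ay,q[:,2]]
    print(' origin est',g)
    for nm,k in (('rails',(L[:,0]>-95)&(L[:,0]<-30)&(L[:,2]>147)&(L[:,2]<158)),):
        for s in(1,-1):
            r=L[k&(s*L[:,1]>20)&(s*L[:,1]<45)];print(nm,s,len(r),r.mean(0).round(1),np.percentile(r[:,1],[5,95]).round(1),np.polyfit(r[:,0],r[:,1],1).round(3))
    r=L[(L[:,0]>-125)&(L[:,0]<-90)&(L[:,2]>160)];print('stop',len(r),r.mean(0).round(1),np.percentile(r[:,0],[5,95]))
    r=L[(L[:,0]>15)&(L[:,0]<62)&(L[:,2]>174)];print('block',len(r),r.mean(0).round(1),np.percentile(r[:,0],[3,97]).round(1),np.percentile(r[:,1],[3,97]).round(1))
    for nm,c,hi in(('tape',(500,160),0),):pass
    # everything between z 8..40 nearby for obstacles
E
```

```text
top housing (array([467. , 427.3]), array([28.6, 73. ]), np.float32(-80.36)) [459.7 423.8  51.3]
 guard (array([527.7, 215. ]), array([ 48., 124.]), np.float32(2.94)) [541.8 210.2 149.5]
 bed (array([562.5,  86.7]), array([147.1, 173.7]), np.float32(-72.46))
 origin est [587.757201    62.64194507]<stdin>:16: RuntimeWarning: Mean of empty slice.
  ret = um.true_divide(
Traceback (most recent call last):
IndexError: index -1 is out of bounds for axis 0 with size 0
```

```bash
python3 - <<'E'
from fit import *
D={n:dict(np.load(n+'0.npz')) for n in('top','side')}
a=np.radians(-72.6);ax=np.array([np.cos(a),np.sin(a)]);ay=np.array([-ax[1],ax[0]]);g=np.array([572.9,53.3])
pc=lambda v:np.percentile(v,[2,50,98]).round(1)
for n,d in D.items():
    p=cloud(d);L=np.stack([(p[...,:2]-g)@ax,(p[...,:2]-g)@ay,p[...,2]],-1)
    def rp(nm,x0,x1,y0,y1,z0,z1):
        m=(L[...,0]>x0)&(L[...,0]<x1)&(L[...,1]>y0)&(L[...,1]<y1)&(L[...,2]>z0)&(L[...,2]<z1)
        r=L[m];print(n,nm,len(r),'x',pc(r[:,0]),'y',pc(r[:,1]),'z',pc(r[:,2]) if len(r) else '')
        return m
    m=rp('guard',-205,-116,-90,90,146.5,153.5);R=rect(p[m]);print(R,'origin',R[0]+154.5*ax)
    m=rp('bed',-125,70,-90,90,131,139);R=rect(p[m]);print(R)
    rp('railL',-90,-32,22,45,148,158);rp('railR',-90,-32,-45,-22,148,158)
    rp('stop',-122,-92,-40,40,160,175);rp('block',10,60,-40,40,175,184);rp('nose',-10,20,-30,30,145,190)
    rp('arm+',58,82,40,90,150,180);rp('arm-',58,82,-90,-40,150,180)
    a2=np.radians(-58);bx=np.array([np.cos(a2),np.sin(a2)])
    for zl in(46,49):
        m=trim((np.hypot(p[...,0]-461,p[...,1]-425)<58)&(p[...,2]>zl)&(p[...,2]<57));print('housing',zl,m.sum(),rect(p[m]),p[m].mean(0).round(1))
E
```

```text
top guard 610 x [-188.5 -156.2 -124.2] y [-66.3  -0.1  66.9] z [146.6 149.7 153.2]
(array([527.5, 199.2]), array([ 72.8, 138.9]), np.float32(17.28)) origin [573.7018024   51.76986924]
top bed 1373 x [-119.   -33.7   47. ] y [-70.7  -2.2  70.3] z [131.2 134.6 138.8]
(array([562.1,  86.8]), array([147.1, 175.3]), np.float32(-72.93))
top railL 40 x [-88.3 -60.3 -33.4] y [28.5 32.2 36.8] z [148.1 152.2 156.4]
top railR 27 x [-86.9 -58.  -34.7] y [-37.1 -33.1 -28.5] z [148.2 152.  156.5]
top stop 68 x [-116.  -110.8 -105.1] y [-28.1   0.2  29. ] z [162.2 166.1 172. ]
top block 94 x [24.5 37.2 50.3] y [-21.7   0.   21.8] z [175.1 178.5 183. ]
top nose 66 x [ 0.7  5.4 19.5] y [-19.   -2.3  17. ] z [152.  171.4 183.8]Traceback (most recent call last):
  File "<stdin>", line 15, in <module>
  File "<stdin>", line 9, in rp
  File "<stdin>", line 4, in <lambda>
    return _quantile_unchecked(
        a, q, axis, out, overwrite_input, method, keepdims, weights)
    return _ureduce(a,
                    func=_quantile_ureduce_func,
    ...<5 lines>...
                    overwrite_input=overwrite_input,
                    method=method)
    r = func(a, **kwargs)
    result = _quantile(arr,
                       quantiles=q,
    ...<2 lines>...
                       out=out,
                       weights=wgt)
    slices_having_nans = np.isnan(arr[-1, ...])
                                  ~~~^^^^^^^^^
IndexError: index -1 is out of bounds for axis 0 with size 0
```

```bash
python3 - <<'E'
from fit import *
D={n:dict(np.load(n+'0.npz')) for n in('top','side')}
a=np.radians(-72.6);ax=np.array([np.cos(a),np.sin(a)]);ay=np.array([-ax[1],ax[0]]);g=np.array([572.9,53.3])
pc=lambda v:np.percentile(v,[2,50,98]).round(1) if len(v) else None
for n,d in D.items():
    p=cloud(d);L=np.stack([(p[...,:2]-g)@ax,(p[...,:2]-g)@ay,p[...,2]],-1)
    def rp(nm,x0,x1,y0,y1,z0,z1):
        m=(L[...,0]>x0)&(L[...,0]<x1)&(L[...,1]>y0)&(L[...,1]<y1)&(L[...,2]>z0)&(L[...,2]<z1)
        r=L[m];print(n,nm,len(r),'x',pc(r[:,0]),'y',pc(r[:,1]),'z',pc(r[:,2]))
        return m
    if n=='side':
        m=rp('guard',-205,-116,-90,90,146.5,153.5);R=rect(p[m]);print(R,'origin',R[0]+154.5*ax)
        m=rp('bed',-125,70,-90,90,131,139);R=rect(p[m]);print(R)
        rp('railL',-90,-32,22,45,148,158);rp('railR',-90,-32,-45,-22,148,158)
        rp('stop',-122,-92,-40,40,160,175);rp('block',10,60,-40,40,175,184);rp('nose',-10,20,-30,30,145,190)
    for zl in(46,49):
        m=trim((np.hypot(p[...,0]-461,p[...,1]-425)<58)&(p[...,2]>zl)&(p[...,2]<57));print(n,'housing',zl,m.sum(),rect(p[m]),p[m].mean(0).round(1))
    # low things near the housing & press front
    m=(p[...,2]>4)&(p[...,2]<40)&(p[...,0]>300)&(p[...,0]<650)&(p[...,1]>120)&(p[...,1]<600)
    k,lab,st,ce=cv2.connectedComponentsWithStats(m.astype(np.uint8))
    for i in range(1,k):
        if st[i,4]>40:
            q=p[lab==i];print('  obj',ce[i].round(),q.min(0).round(),q.max(0).round())
E
```

```text
top housing 46 208 (array([458.5, 428. ]), array([48.5, 78.2]), np.float32(-54.28)) [456.6 428.2  51.2]
top housing 49 45 (array([461.1, 435.6]), array([23.9, 53.4]), np.float32(-59.67)) [461.3 438.6  52. ]
  obj [156. 180.] [599. 446.   4.] [611. 532.  39.]
  obj [252. 219.] [450. 120.   4.] [479. 213.  39.]
  obj [176. 229.] [416. 382.   4.] [463. 454.  39.]
  obj [255. 237.] [356. 121.   4.] [457. 185.  33.]
  obj [124. 254.] [320. 564.   4.] [402. 600.  31.]
  obj [227. 256.] [302. 212.   4.] [398. 282.  18.]
side guard 1384 x [-186.  -153.8 -121.2] y [-64.9   1.3  67.3] z [146.8 150.  153.2]
(array([528.7, 199. ]), array([ 70.6, 138.3]), np.float32(17.7)) origin [574.9018024   51.56986924]
side bed 2230 x [-109.6  -28.    50. ] y [-69.9   1.1  72.1] z [131.5 135.2 138.6]
(array([563.7,  86.5]), array([146. , 180.5]), np.float32(-72.6))
side railL 63 x [-87.8 -59.4 -32.8] y [29.2 33.4 38. ] z [148.7 152.3 156.6]
side railR 61 x [-86.7 -60.5 -33. ] y [-35.4 -31.8 -27. ] z [148.3 151.5 156.2]
side stop 110 x [-114.  -109.7 -104.1] y [-27.2   1.3  29.6] z [160.3 167.  172.5]
side block 170 x [11.1 37.9 52. ] y [-20.6   0.6  21.9] z [175.3 178.9 182.4]
side nose 152 x [ 2.1  4.9 11.6] y [-18.6   0.9  20.5] z [146.7 168.9 183.6]
side housing 46 715 (array([460.6, 424.9]), array([50.1, 82.2]), np.float32(-57.79)) [460.2 425.3  51.8]
side housing 49 538 (array([459.3, 425.5]), array([48.2, 79.5]), np.float32(-56.52)) [460.7 423.4  52.2]
  obj [247. 261.] [447. 121.   4.] [595. 252.  40.]
  obj [295. 256.] [360. 120.   4.] [461. 183.  32.]
  obj [306. 296.] [300. 205.   4.] [399. 286.  17.]
  obj [168. 353.] [602. 429.   4.] [649. 524.  40.]
  obj [241. 365.] [419. 439.   4.] [461. 471.  38.]
  obj [283. 384.] [300. 424.   4.] [368. 487.  40.]
  obj [155. 402.] [569. 589.   5.] [620. 600.  15.]
```

Poses: press origin ≈(573.5, 53.5), yaw −72.6°; housing ≈(460, 425), yaw −57.5°. Next I move above the housing, going high over the press.

>>> servo_tool(
  plan=[
    [0.083, 0.17, 0.04, 0, 0, 0.042, 1],
    [0.083, 0.17, 0.04, 0, 0, 0.042, 1],
    [0.083, 0.17, 0.04, 0, 0, 0.042, 1],
    [0.083, 0.17, 0.04, 0, 0, 0.042, 1],
    [0.083, 0.17, 0.04, 0, 0, 0.042, 1],
    [0.083, 0.17, 0.04, 0, 0, 0.042, 1],
    [0.083, 0.17, 0.04, 0, 0, 0.042, 1],
    [0.083, 0.17, 0.04, 0, 0, 0.042, 1],
    [-0.004, 0.16, 0, 0, 0, 0.042, 1],
    [-0.004, 0.16, 0, 0, 0, 0.042, 1],
    [-0.004, 0.16, 0, 0, 0, 0.042, 1],
    [-0.004, 0.16, 0, 0, 0, 0.042, 1],
    [-0.004, 0.16, 0, 0, 0, 0.042, 1],
    [-0.004, 0.16, 0, 0, 0, 0.042, 1],
    [-0.004, 0.16, 0, 0, 0, 0.042, 1],
    [-0.004, 0.16, 0, 0, 0, 0.042, 1],
    [-0.004, 0.16, 0, 0, 0, 0.042, 1],
    [-0.004, 0.16, 0, 0, 0, 0.042, 1],
    [-0.004, 0.16, 0, 0, 0, 0.042, 1],
    [-0.004, 0.16, 0, 0, 0, 0.042, 1],
  ],
)

```text
clock: 2.6
position: [459.5, 424.3, 326.7]
ee_rot: [0.877, -0.481, -0.0, 0.001]
contact_force: [0.3, 0.5, 0.7]
gripper_width: 85.2
grasp_force: 0.0
```

>>> servo_tool(
  plan=[
    [0, 0.003, -0.15, 0, 0, 0, 1],
    [0, 0, -0.16, 0, 0, 0, 1],
    [0, 0, -0.16, 0, 0, 0, 1],
    [0, 0, -0.16, 0, 0, 0, 1],
    [0, 0, -0.14, 0, 0, 0, 1],
    [0, 0, -0.1, 0, 0, 0, 1],
    [0, 0, -0.08, 0, 0, 0, 1],
    [0, 0, -0.05, 0, 0, 0, 1],
    [0, 0, -0.02, 0, 0, 0, 1],
    [0, 0, 0, 0, 0, 0, 1],
    [0, 0, 0, 0, 0, 0, 0],
    [0, 0, 0, 0, 0, 0, 0],
    [0, 0, 0, 0, 0, 0, 0],
    [0, 0, 0, 0, 0, 0, 0],
    [0, 0, 0, 0, 0, 0, 0],
    [0, 0, 0, 0, 0, 0, 0],
  ],
)

```text
clock: 4.6
position: [461.1, 425.2, 23.1]
ee_rot: [0.876, -0.482, 0.001, -0.002]
contact_force: [1.0, 0.4, 5.2]
gripper_width: 48.9
grasp_force: 64.1
```

>>> servo_tool(
  plan=[
    [0, 0, 0.04, 0, 0, 0, 0],
    [0, 0, 0.1, 0, 0, 0, 0],
    [0, 0, 0.15, 0, 0, 0, 0],
    [0, 0, 0.15, 0, 0, 0, 0],
    [0, 0, 0.15, 0, 0, 0, 0],
    [0, 0, 0.1, 0, 0, 0, 0],
    [0.02, -0.1, 0.06, 0, 0, -0.01, 0],
    [0.03, -0.14, 0.03, 0, 0, -0.02, 0],
    [0.03, -0.14, 0, 0, 0, -0.02, 0],
    [0.03, -0.14, 0, 0, 0, -0.02, 0],
    [0.03, -0.14, 0, 0, 0, -0.02, 0],
    [0.03, -0.14, 0, 0, 0, -0.02, 0],
    [0.03, -0.1, 0, 0, 0, -0.01, 0],
    [0.03, -0.08, 0, 0, 0, -0.01, 0],
    [0.03, -0.06, 0, 0, 0, 0, 0],
    [0, 0, 0, 0, 0, 0, 0],
    [0, 0, 0, 0, 0, 0, 0],
  ],
)

```text
clock: 6.72
position: [537.0, 111.8, 254.7]
ee_rot: [0.806, -0.592, -0.001, 0.001]
contact_force: [-0.3, 0.8, -3.6]
gripper_width: 48.9
grasp_force: 63.2
```

```bash
python3 - <<'E'
from fit import *
s=grab('side');t=grab('top');st=arm.read_state();print(st['position'],st['ee_rot'],st['joints'].round(2))
np.savez('side1.npz',**s);np.savez('top1.npz',**t)
o=np.zeros((600,800,3),np.uint8)
o[:600,:400]=cv2.resize(s['image'][100:280,180:300],(400,600),interpolation=2);o[:300,400:]=cv2.resize(t['image'][120:240,200:360],(400,300),interpolation=2)
cv2.imwrite('pics/crop2.png',o[:,:,::-1])
E
```

```text
[537.32027572 112.21521186 255.04389551] [ 8.06517249e-01 -5.91210356e-01 -3.89173778e-04  3.01889663e-04] [ 0.5   0.24 -0.14 -0.   -1.19 -0.2 ]
```

View pics/crop2.png

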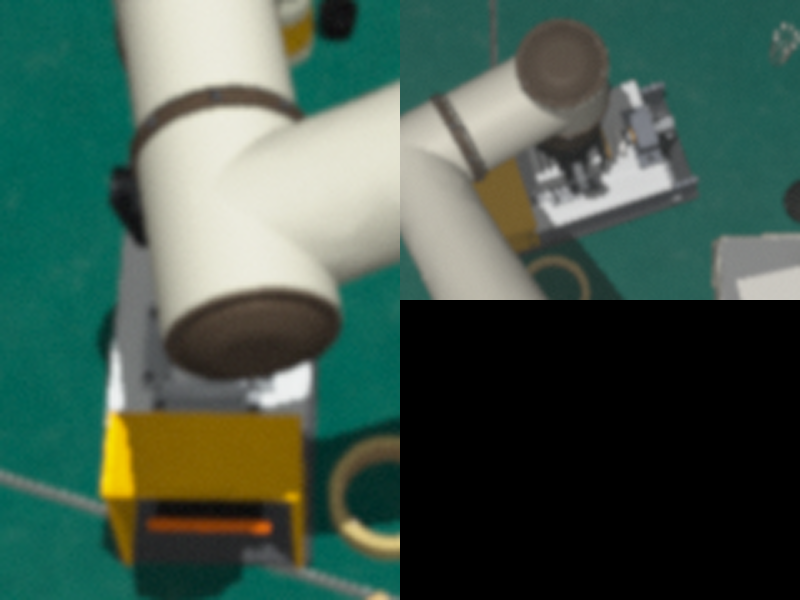

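The picture shows only that the wrist hides the housing, with the press below and the treadle's orange lip at side px ~(242,258). I'll rely on the grip geometry, which has ±5 mm slack, and descend in stages watching the force.

>>> servo_tool(
  plan=[
    [0.034, -0.012, 0, 0, 0, 0, 0],
    [0.034, -0.012, 0, 0, 0, 0, 0],
    [0, 0, -0.04, 0, 0, 0, 0],
    [0, 0, -0.06, 0, 0, 0, 0],
    [0, 0, -0.06, 0, 0, 0, 0],
    [0, 0, -0.04, 0, 0, 0, 0],
    [0, 0, 0, 0, 0, 0, 0],
    [0, 0, 0, 0, 0, 0, 0],
  ],
)

```text
clock: 7.82
position: [558.8, 104.7, 195.9]
ee_rot: [0.806, -0.591, 0.0, -0.0]
contact_force: [0.1, 0.5, -3.2]
gripper_width: 48.9
grasp_force: 63.2
```

>>> servo_tool(
  plan=[
    [-0.004, 0, -0.03, 0, 0, 0, 0],
    [0, 0, -0.03, 0, 0, 0, 0],
    [0, 0, -0.03, 0, 0, 0, 0],
    [0, 0, -0.02, 0, 0, 0, 0],
    [0, 0, 0, 0, 0, 0, 0],
    [0, 0, 0, 0, 0, 0, 0],
  ],
)

```text
clock: 8.57
position: [558.0, 105.0, 162.0]
ee_rot: [0.806, -0.592, 0.0, -0.001]
contact_force: [4.4, 0.8, -6.2]
gripper_width: 48.9
grasp_force: 63.0
```

>>> servo_tool(
  plan=[
    [0, 0, -0.005, 0, 0, 0, 0],
    [0, 0, -0.005, 0, 0, 0, 0],
    [0, 0, 0, 0, 0, 0, 0],
    [0, 0, 0, 0, 0, 0, 0],
  ],
)

```text
clock: 9.07
position: [558.1, 104.9, 160.1]
ee_rot: [0.806, -0.591, 0.001, -0.001]
contact_force: [4.1, 1.5, -0.7]
gripper_width: 48.8
grasp_force: 63.8
```

>>> servo_tool(
  plan=[
    [0.006, 0.002, 0, 0, 0, 0, 0],
    [0, 0, -0.004, 0, 0, 0, 0],
    [0, 0, -0.004, 0, 0, 0, 0],
    [0, 0, 0, 0, 0, 0, 0],
    [0, 0, 0, 0, 0, 0, 0],
  ],
)

```text
clock: 9.7
position: [558.3, 104.8, 158.2]
ee_rot: [0.806, -0.591, -0.0, 0.0]
contact_force: [-2.0, 0.8, 7.2]
gripper_width: 49.2
grasp_force: 64.5
```

>>> servo_tool(
  plan=[
    [0, 0, 0.003, 0, 0, 0, 0],
    [0, 0, 0, 0, 0, 0, 0.7],
    [0, 0, 0, 0, 0, 0, 0.8],
    [0, 0, 0, 0, 0, 0, 0.8],
    [0, 0, 0, 0, 0, 0, 0.8],
    [0, 0, 0.05, 0, 0, 0, 0.8],
    [0, 0, 0.15, 0, 0, 0, 0.8],
    [0, 0, 0.15, 0, 0, 0, 0.8],
    [0, 0.15, 0.12, 0, 0, 0, 0.6],
    [0, 0.2, 0, 0, 0, 0, 0.3],
    [0, 0.2, 0, 0, 0, 0, 0],
    [0, 0.2, 0, 0, 0, 0, 0],
    [0, 0.2, 0, 0, 0, 0, 0],
    [0, 0.1, 0, 0, 0, 0, 0],
  ],
)

```text
clock: 11.45
position: [558.3, 423.1, 299.2]
ee_rot: [0.807, -0.591, 0.0, -0.0]
contact_force: [0.1, -1.0, -0.7]
gripper_width: -0.1
grasp_force: 0.0
```

```bash
python3 - <<'E'
from fit import *
s=grab('side');t=grab('top');st=arm.read_state();print(st['position'],st['joints'].round(2))
np.savez('side2.npz',**s);np.savez('top2.npz',**t)
o=np.zeros((600,800,3),np.uint8)
o[:600,:400]=cv2.resize(s['image'][100:280,180:300],(400,600),interpolation=2);o[:300,400:]=cv2.resize(t['image'][120:240,200:360],(400,300),interpolation=2)
cv2.imwrite('pics/crop3.png',o[:,:,::-1])
a=np.radians(-72.6);ax=np.array([np.cos(a),np.sin(a)]);ay=np.array([-ax[1],ax[0]]);g=np.array([573.5,53.5])
pc=lambda v:np.percentile(v,[2,50,98]).round(1) if len(v) else None
for d in(s,t):
    p=cloud(d);L=np.stack([(p[...,:2]-g)@ax,(p[...,:2]-g)@ay,p[...,2]],-1)
    m=(abs(L[...,0]+60)<75)&(abs(L[...,1])<45)&(L[...,2]>182)&(L[...,2]<193);r=L[m]
    print(len(r),[pc(r[:,i]) for i in range(3)]);
    if len(r)>20:print(rect(r))
E
```

```text
[558.21655759 423.38587039 298.29486562] [ 0.88  0.49  0.34 -0.   -1.42 -0.57]
632 [array([-93.5, -55. ,  -9.2]), array([-25.9,  -2.1,  21.6]), array([182.7, 186.9, 191.2])]
(array([-43.7,  -2. ]), array([ 49.9, 106.1]), np.float32(0.28))
367 [array([-93.8, -56.5, -16.1]), array([-26.9,  -3.4,  21.5]), array([182.2, 186.1, 192.1])]
(array([-43.7,  -2.5]), array([ 50.7, 104.8]), np.float32(1.13))
```

View pics/crop3.png

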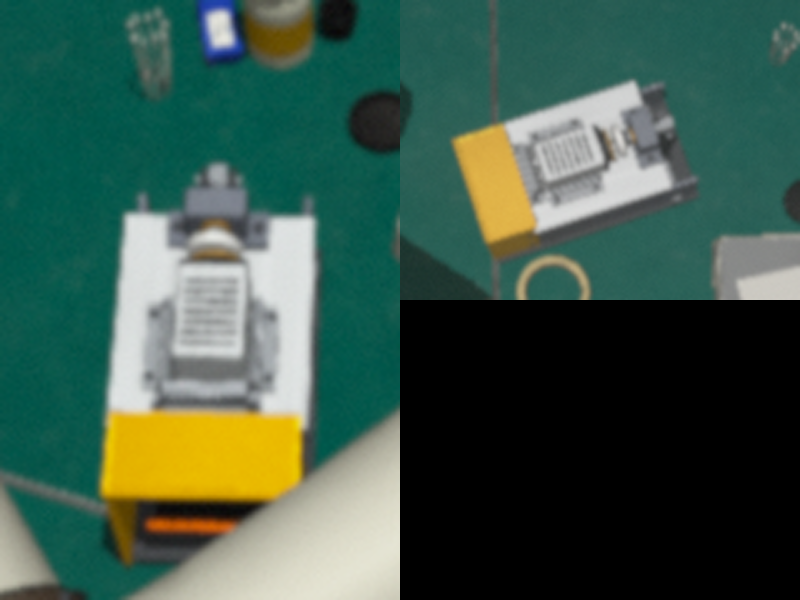

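Housing is seated flat in the channel (side crop ~(210,310), top z ≈187 mm), ring facing the ram, clear of the stop and nose. Next I tilt and line up in front of the guard.

>>> servo_tool(
  plan=[
    [-0.05, -0.05, -0.04, -0.07, -0.022, 0, 0],
    [-0.05, -0.05, -0.04, -0.07, -0.022, 0, 0],
    [-0.05, -0.06, -0.05, -0.07, -0.022, 0, 0],
    [-0.05, -0.06, -0.06, -0.07, -0.022, 0, 0],
    [-0.05, -0.06, -0.06, -0.07, -0.022, 0, 0],
    [0, 0, 0, 0, 0, 0, 0],
    [0, 0, 0, 0, 0, 0, 0],
  ],
)

```text
clock: 12.42
position: [484.9, 336.7, 225.5]
ee_rot: [0.753, -0.553, 0.289, 0.21]
contact_force: [-0.7, 0.5, 0.8]
gripper_width: -0.2
grasp_force: 0.0
```

```bash
python3 - <<'E'
from fit import *
from scipy.spatial.transform import Rotation as R
st=arm.read_state();print(st['position'],R.from_quat(st['ee_rot']).as_matrix().round(3).tolist(),st['joints'].round(2))
a=np.radians(-72.6);ax=np.array([np.cos(a),np.sin(a)]);ay=np.array([-ax[1],ax[0]]);g=np.array([573.5,53.5])
d=dict(np.load('side0.npz'));p=cloud(d);h=cv2.cvtColor(d['image'],cv2.COLOR_RGB2HSV)
m=(h[...,0]<14)&(h[...,1]>150);m[:230]=0;m[275:]=0;m[:,:200]=0;m[:,280:]=0
q=p[m];L=np.c_[(q[:,:2]-g)@ax,(q[:,:2]-g)@ay,q[:,2]];print(len(L),np.percentile(L,[5,50,95],axis=0).round(1))
P=st['position'];print('TCP press',(P[:2]-g)@ax,(P[:2]-g)@ay,P[2])
E
```

```text
[484.86334629 336.68592228 225.51467383] [[0.222, -0.954, 0.202], [-0.711, -0.3, -0.636], [0.667, -0.002, -0.745]] [ 1.1   0.53 -0.14  0.49 -1.48 -0.99]
182 [[-179.8  -39.6   11.5]
 [-171.7    4.4   74. ]
 [-156.8   45.6   79.5]]
TCP press -296.73340265249345 0.10347300258192742 225.51467382950253
```

>>> servo_tool(
  plan=[
    [0.0245, -0.078, -0.094, 0, 0, 0, 0],
    [0.0245, -0.078, -0.094, 0, 0, 0, 0],
    [0.0245, -0.078, -0.094, 0, 0, 0, 0],
    [0.0245, -0.078, -0.094, 0, 0, 0, 0],
    [0.0245, -0.078, -0.094, 0, 0, 0, 0],
    [0, 0, 0, 0, 0, 0, 0],
    [0, 0, 0, 0, 0, 0, 0],
  ],
)

```text
clock: 13.3
position: [522.3, 220.5, 84.6]
ee_rot: [0.752, -0.553, 0.289, 0.21]
contact_force: [0.7, 0.4, 0.3]
gripper_width: -0.0
grasp_force: 0.0
```

>>> servo_tool(
  plan=[
    [0.0035, -0.011, -0.013, 0, 0, 0, 0],
    [0.0035, -0.011, -0.013, 0, 0, 0, 0],
    [-0.0005, 0.0015, -0.017, 0, 0, 0, 0],
    [-0.0005, 0.0015, -0.017, 0, 0, 0, 0],
    [-0.0005, 0.0015, -0.017, 0, 0, 0, 0],
    [-0.0005, 0.0015, -0.017, 0, 0, 0, 0],
    [-0.0005, 0.0015, -0.017, 0, 0, 0, 0],
    [0, 0, 0, 0, 0, 0, 0],
  ],
)

```text
clock: 14.3
position: [523.0, 217.5, 50.3]
ee_rot: [0.754, -0.552, 0.29, 0.21]
contact_force: [-1.5, 5.2, 5.3]
gripper_width: 0.0
grasp_force: 3.7
```

>>> servo_tool(
  plan=[
    [-0.0005, 0.0015, -0.017, 0, 0, 0, 0],
    [-0.0005, 0.0015, -0.017, 0, 0, 0, 0],
    [-0.0005, 0.0015, -0.017, 0, 0, 0, 0],
    [0, 0, 0, 0, 0, 0, 0],
    [0, 0, 0, 0, 0, 0, 0],
  ],
)

```text
clock: 14.92
position: [522.9, 218.0, 38.0]
ee_rot: [0.753, -0.551, 0.292, 0.211]
contact_force: [-4.7, 4.8, 15.7]
gripper_width: 0.0
grasp_force: 8.5
```

>>> servo_tool(
  plan=[
    [0, 0, -0.01, 0, 0, 0, 0],
    [0, 0, -0.01, 0, 0, 0, 0],
    [0, 0, 0, 0, 0, 0, 0],
    [0, 0, 0, 0, 0, 0, 0],
  ],
)

```text
clock: 15.42
position: [523.1, 218.1, 36.8]
ee_rot: [0.752, -0.551, 0.295, 0.212]
contact_force: [-15.7, 8.0, 37.0]
gripper_width: -0.2
grasp_force: 18.6
```

The force jumped with no further travel, so the treadle is at its stop. I'll ease off a little and hold.

>>> servo_tool(
  plan=[
    [0, 0, 0.006, 0, 0, 0, 0],
    [0, 0, 0, 0, 0, 0, 0],
    [0, 0, 0, 0, 0, 0, 0],
    [0, 0, 0, 0, 0, 0, 0],
    [0, 0, 0, 0, 0, 0, 0],
    [0, 0, 0, 0, 0, 0, 0],
    [0, 0, 0, 0, 0, 0, 0],
    [0, 0, 0, 0, 0, 0, 0],
    [0, 0, 0, 0, 0, 0, 0],
    [0, 0, 0, 0, 0, 0, 0],
    [0, 0, 0, 0, 0, 0, 0],
    [0, 0, 0, 0, 0, 0, 0],
    [0, 0, 0, 0, 0, 0, 0],
  ],
)

```text
clock: 17.05
position: [523.0, 218.1, 37.2]
ee_rot: [0.752, -0.551, 0.294, 0.211]
contact_force: [-11.9, 8.7, 31.6]
gripper_width: -0.5
grasp_force: 15.5
```

```bash
python3 - <<'E'
from fit import *
s=grab('side');t=grab('top')
np.savez('side3.npz',**s)
o=np.zeros((600,800,3),np.uint8)
o[:600,:400]=cv2.resize(s['image'][130:250,205:285],(400,600),interpolation=2);o[:300,400:]=cv2.resize(t['image'][140:215,225:325],(400,300),interpolation=2)
cv2.imwrite('pics/crop4.png',o[:,:,::-1])
E
```

```text
(no output)
```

View pics/crop4.png

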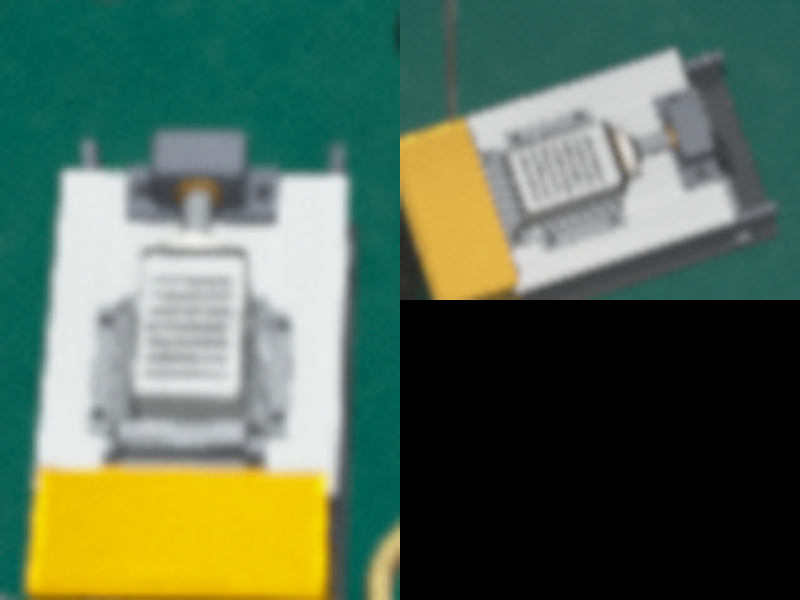

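The ram is extended with its nose against the front of the housing (side crop ~(200,235)). I'll check the numbers before releasing.

```bash
python3 - <<'E'
from fit import *
a=np.radians(-72.6);ax=np.array([np.cos(a),np.sin(a)]);ay=np.array([-ax[1],ax[0]]);g=np.array([573.5,53.5])
for n in('side2','side3'):
    p=cloud(dict(np.load(n+'.npz')));L=np.stack([(p[...,:2]-g)@ax,(p[...,:2]-g)@ay,p[...,2]],-1)
    m=(L[...,0]>-110)&(L[...,0]<5)&(abs(L[...,1])<35)&(L[...,2]>184)&(L[...,2]<190);r=L[m];r=r[r[:,0]<-12]
    print(n,'top',np.percentile(r[:,0],[2,50,98]).round(1),rect(r))
    m=(L[...,0]>-40)&(L[...,0]<20)&(abs(L[...,1])<12)&(L[...,2]>165)&(L[...,2]<184);r=L[m];print(' nose/ring',np.c_[np.sort(r[:,0])[::6]].T.round(0))
E
```

```text
side2 top [-93.3 -55.1 -15.8] (array([-55.2,  -2. ]), array([49.9, 83.1]), np.float32(0.28))
 nose/ring [[-35.  -7.  -6.  -5.   2.   3.   4.   5.   5.   6.   8.   9.  12.]]
side3 top [-98.1 -60.5 -21.3] (array([-57.2,  -1.6]), array([49.8, 87.9]), np.float32(0.93))
 nose/ring [[-33. -15. -14. -11.  -9.   2.   7.  10.  15.]]
```

Housing is against the stop (x −60) and the nose is at about −17, so the ring is home. Now I retreat along the way in.

>>> servo_tool(
  plan=[
    [0, 0, 0.02, 0, 0, 0, 0],
    [0, 0, 0.03, 0, 0, 0, 0],
    [0, 0, 0.03, 0, 0, 0, 0],
    [0, 0, 0.03, 0, 0, 0, 0],
    [-0.002, 0.006, 0.03, 0, 0, 0, 0],
    [-0.006, 0.02, 0.024, 0, 0, 0, 0],
    [-0.0245, 0.078, 0.094, 0, 0, 0, 0],
    [-0.0245, 0.078, 0.094, 0, 0, 0, 0],
    [-0.0245, 0.078, 0.094, 0, 0, 0, 0],
    [-0.0245, 0.078, 0.094, 0, 0, 0, 0],
    [-0.0245, 0.078, 0.094, 0, 0, 0, 0],
    [0, 0.1, 0.1, 0, 0, 0, 0],
    [0, 0, 0, 0, 0, 0, 0],
    [0, 0, 0, 0, 0, 0, 0],
  ],
)

```text
clock: 18.9
position: [481.6, 370.5, 248.5]
ee_rot: [0.753, -0.552, 0.289, 0.214]
contact_force: [1.1, -0.1, 0.2]
gripper_width: -0.0
grasp_force: 0.0
```

```bash
python3 - <<'E'
from fit import *
s=grab('side');t=grab('top')
o=np.zeros((600,800,3),np.uint8)
o[:600,:400]=cv2.resize(s['image'][100:280,210:330],(400,600),interpolation=2);o[:300,400:]=cv2.resize(t['image'][140:215,225:325],(400,300),interpolation=2);o[300:,400:]=cv2.resize(t['image'][110:320,140:420],(400,300),interpolation=3)
cv2.imwrite('pics/crop5.png',o[:,:,::-1])
a=np.radians(-72.6);ax=np.array([np.cos(a),np.sin(a)]);ay=np.array([-ax[1],ax[0]]);g=np.array([573.5,53.5])
p=cloud(s);L=np.stack([(p[...,:2]-g)@ax,(p[...,:2]-g)@ay,p[...,2]],-1)
m=(L[...,0]>-110)&(L[...,0]<-12)&(abs(L[...,1])<35)&(L[...,2]>184)&(L[...,2]<190);r=L[m]
print('top',np.percentile(r[:,0],[2,50,98]).round(1))
m=(L[...,0]>-40)&(L[...,0]<20)&(abs(L[...,1])<12)&(L[...,2]>165)&(L[...,2]<184);r=L[m];print(' nose/ring',np.sort(r[:,0])[::6].round(0))
print(arm.read_state()['contact_force'])
E
```

```text
top [-98.5 -60.9 -21. ]
 nose/ring [-37.   2.   3.   4.   4.   5.   6.   7.   8.  11.  12.]
[-0.51107188 -0.28121597  0.04811616]
```

View pics/crop5.png

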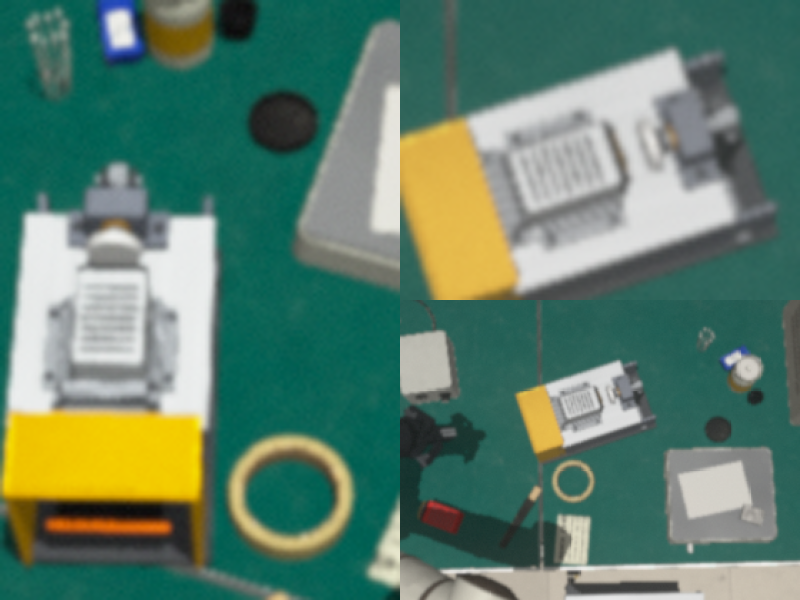

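The housing sits in the channel with its ring flush (crop ~(622,150)). The treadle's orange lip is back up, the ram has retracted, and the bystanders are where they were. Handing in.

```bash
python3 -c "from bench import arm; print(arm.job_done())"
```

```text
the job is handed in; nothing more can be done
None
```

The job is handed in at about 19 s on the robot clock: the housing lies in the loading channel against the end stop, its ring pressed home by the camera check, the treadle back up after about 1.6 s at its stop, and the bottle, tape roll, lens cap and brush were not disturbed.

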